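# Open the push-latch hatch and prime the pump

## Task

Prime the pump from the grey control box: press the orange spot on its blue hatch so that the catch lets go and the hatch springs ajar, then swing the hatch right up until it stands at least upright. Inside, push the spring-centred toggle all the way over towards the green lens, never towards the red one, hold it there for a good second, then let it spring back to the middle. Leave the hatch standing open and the loose things on the bench where they are.

Things in the scene. Friction and masses are not known exactly. Their poses are not given: they have to be found in the camera images.
- control_box: grey control box, 200 (x) x 220 (y) x 85 (z) mm, fixed to the bench. Origin: centre of its underside; x points from its front to its back (hinge side), y to its left, z up. Its top is a rim 25 mm wide round an opening of 150 (x) x 170 (y) mm, shut by the blue hatch. Under the hatch a pocket with a white switch panel as its floor, 30 mm above the bench (55 mm below the rim).
- hatch_press (a point): centre of the orange disc (26 mm) on the outer face of the blue hatch, where one presses, 123 mm from the hinge. Pressed down 4 to 5 mm there (6 to 7 N moves it; firm stop at 6 mm, a force stop of 8 to 10 N suits) the push-to-release catch lets go; when the pressing finger is lifted away, a sprung pin swings the hatch ajar, its free edge then about 120 mm above the rim.
- hatch_edge (a point): middle of the hatch's free edge (half-way through its thickness). The hatch is a plate 146 (hinge to free edge) x 166 x 6 mm, flush with the box's rim when shut, with no handle. Once ajar it can be pushed farther open by this edge or its underside (1 to 4 N); its damped friction hinge keeps it where it is left. It does not latch again.
- hatch_hinge (a point): middle of the hatch's hinge line, which runs along the box's y axis, 73 mm behind the box's centre, 82 mm above the bench
- ejector_top (a point): top of the sprung steel pin (9 mm thick) that lifts the hatch; upright at box x = 49, y = 72 mm; it comes up to 111 mm above the bench when the hatch is open
- hatch (a joint): angle of the hatch: 0 shut and flush, negative pressed in (to the stop at -0.05), about 1.0 ajar, 1.57 upright, stop at 1.9 (leaning back)
- toggle_tip (a point): centre of the black ball (13 mm) on the end of the steel toggle (8 mm thick) that stands upright in the middle of the switch panel, at box x = -15 mm, y = 0; hidden under the hatch at the start. The ball's centre is 68 mm above the bench; the toggle pivots 38 mm below it, at the panel.
- toggle (a joint): lean of the toggle: 0 centred and upright, positive towards the box's +y side, stops at +0.42 and -0.42. It is spring-centred (0.3 N m/rad: about 3 N at the ball holds it at the stop) and springs back by itself when let go.
- lens_green: green indicator lens, 20 mm across, 6 mm high, fixed on the switch panel 50 mm to one side (box +y or -y) of the toggle; origin at the centre of its underside
- lens_red: red indicator lens, same size, 50 mm to the other side of the toggle; green and red change places from start to start
- union_4: loose bystander: brass tube union, 25x56x22 mm; origin at the centre of its underside
- cutter_2: loose bystander: side cutters with blue handles, 45x154x14 mm; origin at the centre of its underside
- union_2: loose bystander: brass tube union, 22x52x20 mm; origin at the centre of its underside

How it is judged (in metres and radians):
On the way, in this order (a step that is already met when the one before it is completed fails the run):
1. the hatch has been released and has sprung ajar (over 0.6 rad) (value of joint hatch above 0.6 rad), for 0.2 s.
2. the hatch has been swung up to upright or beyond (over 1.45 rad) (value of joint hatch above 1.45 rad), for 0.2 s.
3. the toggle is held over towards the green lens (over 0.3 rad) for 0.8 s, with the hatch open (((y of lens_green in the frame of control_box above 0 m and value of joint toggle above 0.3 rad) or (y of lens_green in the frame of control_box below 0 m and value of joint toggle below -0.3 rad)) and value of joint hatch above 1.45 rad), for 0.8 s.
At the end, for the whole second after the job is handed in: The hatch stands open, upright or beyond (over 1.45 rad) and at rest, and the toggle is back in the middle (within 0.08 rad of centre), after it was held over 0.3 rad towards the green lens for at least 0.8 s (value of joint hatch above 1.45 rad and value of joint toggle between -0.08 and 0.08 rad and velocity of joint hatch between -0.1 and 0.1 rad/s); the robot touches nothing.
It fails at once if the toggle is pushed towards the red lens (over 0.2 rad) ((y of lens_green in the frame of control_box above 0 m and value of joint toggle below -0.2 rad) or (y of lens_green in the frame of control_box below 0 m and value of joint toggle above 0.2 rad)).
It fails at once if a loose bystander is moved by more than 30 mm (distance of any of union_4, cutter_2, union_2 from where it was at the start of the episode above 0.03 m).
It also fails if it takes over 56 s, if anything falls off the work surface, if the arm or the gripper's body presses on something with over 40 N, if the wrist force passes 120 N, or if a joint passes its speed limit or range.

## Robot

A 6-joint arm with a two-finger parallel gripper is mounted at the origin on a cart in front of the work surface, level with it; the furniture and walls round the work are solid. World frame = base frame: x ahead of the robot, y to its left, z up, the work surface at z = 0. Lengths are in mm, angles in rad, forces in N, time in s.
With the tool pointing down it reaches from about 400 to 925 mm from the base axis. Payload 12.5 kg.
Tool frame: the origin (TCP) lies on the mounting face of the last link; the fingertips stand 190 mm ahead of it and the grasp point (between the pads) lies 171 mm ahead of it; z points along the fingers, y is the line along which they close (so a half turn about z gives the same grasp; the last joint's range is limited). The gripper opens to 95 mm and grips with 3 to 60 N. Pads are 20 mm wide; open, the fingers measure 119 mm over their backs; the gripper's body (75 mm by 180 mm) begins 59 mm behind the grasp point.
Start: joints at [1.123, 0.491, 1.559, -0, 1.092, -0.106], TCP at [209.466, 588.854, 404.761] pointing down, gripper open.
Joint ranges: [-3.1, 3.1], [-0.84, 2.19], [0.05, 2.79], [-1.13, 4.28], [0.06, 2.93], [-2.69, 2.69]. Speed limits (rad/s): [2.22, 2.22, 2.79, 3.14, 3.14, 3.14].

## Interface

Orientations are given as [roll, pitch, yaw] about the fixed x, y, z axes, in that order (R = Rz(yaw) Ry(pitch) Rx(roll)).
In Python, from cell import env gives the robot as it stands.
- The arm moves only by the tool carry_out, never from a script. Its argument "series" is a list of rows, each a list of 5 numbers: the shift along the tool's x, y, z in m, then the turn about the tool's z in degrees, then the opening, from 0 (shut) to 1 (fully open). A call has 1 to 20 rows; each row is the pose to reach, as a shift and turn from the pose commanded when the call began, along the tool's axes at that moment; what a row does not reach only later rows make up. A row lasts 1/8 s, in which the tool goes at most 62.5 mm and 10.7 degrees, less where a joint would pass 70% of its speed; a pose out of reach is approached as far as the arm can. A call with a gripper value outside its range is refused whole. The fingers move at their own pace and stop on an object; the grip force is fixed at half the most. Time passes only in rows, so rows that repeat a pose let the fingers close. It gives the time, the measured TCP pose, the force, the opening and the grip force at its end, in the units of the state.
- env.state(): the state, without advancing time (a new reading comes with each control period).
- env.read_camera(name): name is "scene" or "side" or "wrist"; returns (picture, depth): 400x640x3 uint8, red, green, blue; 400x640 float32, mm along the optical axis (not along the pixel's ray), 0 where there is no reading.
- env.get_calibration(name): a dict with "intrinsics" (3x3 intrinsics, pixels), "D" ([k1, k2, p1, p2, k3] as OpenCV has them; the pictures are not rectified), "cam_to_world" (4x4, takes a point from camera to world coordinates); the wrist camera has in their place "T_tool_cam" (4x4, takes a point from camera to tool coordinates, whose origin is the TCP and whose axes are the flange's). Camera axes: x right, y up, looking along -z (the intrinsics and any distortion apply to the point x, -y, -z); pixel columns grow to the right and rows downward; lengths in mm; the calibration is good to about 2 mm. A picture is of the moment at which its call begins: read the wrist's pose just before it. get_calibration takes no time and is no camera call.
- env.job_done(): hands the job in; it is judged then, once.
The state is a dict: "t": time; "joints": joint angles; "qvel": joint speeds; "tau": joint torques, N m; "eef_pos": TCP position; "tcp_rot": TCP orientation; "ft_force": force on the tool from outside, world axes, zero at the start; "moment": the same for the moment, N m; "opening": opening from 0.0 (shut) to 1.0 (fully open); "grip_force": force on a finger pad.
Only numpy, scipy, OpenCV 4.12 (cv2) and the standard library are available. Lean on these libraries where they do the work, as an engineer would, in place of code of your own. Each camera call takes 0.05 s, during which the arm holds its last target. There are 200 camera calls.

## Working session

There is one attempt and no reset: what is moved stays moved. The work goes in short steps, Python scripts to look and compute and a tool call to move; the robot and the scene stay as the last step left them, time stands still between calls to the robot, and variables do not carry over. Pictures are saved under pics/ and viewed, at most 10 in all, crops included, and the job is handed in when it is done.

Besides the shell and the picture viewer there is one more tool, called after "Request:" as name(argument=value, ...) on one line, values as JSON. carry_out: Moves the arm, as the interface text tells. Its arguments: {"type":"object","properties":{"series":{"type":"array","items":{"type":"array","items":{"type":"number"}}}},"required":["series"]}

```bash
mkdir -p pics; ls; cat > h.py <<'E'
import numpy as np, cv2
from cell import env
from scipy.spatial.transform import Rotation as R
def save(n,f,crop=None,s=1):
    p,d=env.read_camera(n); np.save('pics/'+f+'_d.npy',d); cv2.imwrite('pics/'+f+'_full.png',p[:,:,::-1])
    if crop: p=p[crop[1]:crop[3],crop[0]:crop[2]]
    cv2.imwrite('pics/'+f+'.png',cv2.resize(p,None,fx=s,fy=s)[:,:,::-1]); return p,d
def T(n,st=None):
    c=env.get_calibration(n)
    if n!='wrist': return np.array(c['cam_to_world'])
    M=np.eye(4);M[:3,:3]=R.from_euler('xyz',st['tcp_rot']).as_matrix();M[:3,3]=st['eef_pos'];return M@np.array(c['T_tool_cam'])
def pt(n,u,v,d=None,z=None,M=None):
    c=env.get_calibration(n);K=np.array(c['intrinsics']);M=T(n) if M is None else M
    x,y=cv2.undistortPoints(np.array([[[u,v]]],float),K,np.array(c['D'],float))[0,0]
    r=np.array([x,-y,-1.]);
    if d is None: w=M[:3,:3]@r; d=(z-M[2,3])/w[2]
    return M[:3,:3]@(r*d)+M[:3,3]
E
python3 - <<'E'
from h import *
s=env.state();print(s)
save('scene','s1');save('side','d1')
a=cv2.imread('pics/s1.png');
for n in('scene','side'): print(np.round(T(n),2).tolist())
E
```

```text
pics
{'t': 0.0, 'joints': array([ 1.12339312e+00,  4.91553617e-01,  1.55947129e+00, -3.08485542e-05,
        1.09168681e+00, -1.05604199e-01]), 'qvel': array([-0.00056652, -0.00057487, -0.00304632, -0.0002147 ,  0.00033391,
       -0.00072292]), 'tau': array([-4.09849745e-03, -6.12632918e+01, -2.58169734e+01,  6.92003220e-02,
        4.83590690e-02, -1.67759235e-04]), 'eef_pos': array([209.45483885, 588.81534762, 404.1577989 ]), 'tcp_rot': array([-3.14047695e+00, -9.07509120e-05,  2.79980783e+00]), 'ft_force': array([0.47714547, 0.05641462, 0.21508564]), 'moment': array([0.00674701, 0.01651551, 0.05326746]), 'grip_force': 0.0, 'opening': 1.001446808493546}
[[0.9, 0.14, -0.42, 90.14], [-0.45, 0.33, -0.83, -911.3], [0.02, 0.93, 0.36, 411.89], [0.0, 0.0, 0.0, 1.0]]
[[-0.82, 0.5, -0.26, 232.02], [-0.57, -0.74, 0.37, 168.86], [-0.01, 0.45, 0.89, 944.64], [0.0, 0.0, 0.0, 1.0]]
```

View pics/s1.png

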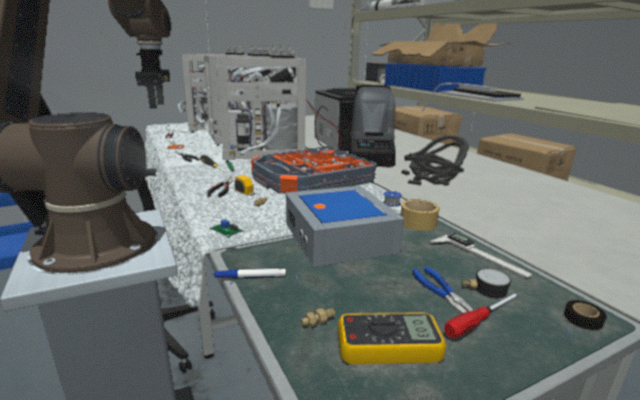

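View pics/d1.png

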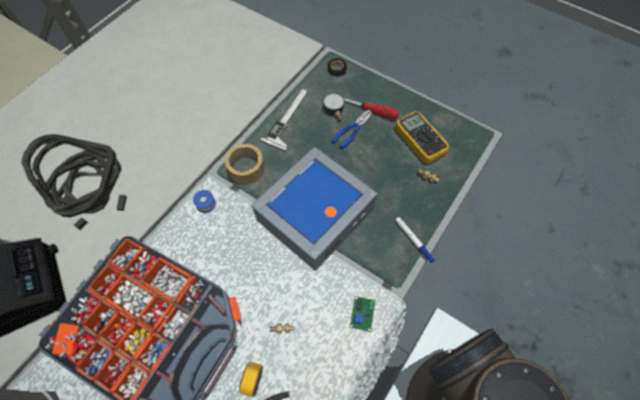

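The scene view shows the box with its blue hatch at about (350,205). In the side view the hatch is centred near (318,203), with the orange disc at (331,212). The unions are at about (428,176) and (283,328), and the blue-handled cutters at (350,130). Next I'll fit the box pose from the blue mask.

```bash
python3 - <<'E'
from h import *
p=cv2.imread('pics/d1_full.png');d=np.load('pics/d1_d.npy')
h=cv2.cvtColor(p,cv2.COLOR_BGR2HSV)
roi=np.zeros(h.shape[:2],np.uint8);roi[140:275,245:385]=1
blue=cv2.inRange(h,(95,120,60),(125,255,255))*roi
org=cv2.inRange(h,(3,150,120),(22,255,255))*roi
m=cv2.morphologyEx(blue|org,cv2.MORPH_CLOSE,np.ones((5,5)))
v,u=np.nonzero(m);P=np.array([pt('side',a,b,z=85) for a,b in zip(u,v)])
D=np.array([pt('side',a,b,d=d[b,a]) for a,b in zip(u[::20],v[::20])]);print('z med',np.median(D[:,2]),D[:,2].min(),D[:,2].max())
r=cv2.minAreaRect(P[:,:2].astype(np.float32));print(r)
v,u=np.nonzero(org);o=pt('side',u.mean(),v.mean(),z=85);print('orange',o,len(u))
c=np.array(r[0]);print('dist orange-centre',o[:2]-c,np.linalg.norm(o[:2]-c))
B=cv2.boxPoints(r);print(B)
for q in[(428,176),(283,328),(350,130),(425,135),(420,243)]:print(q,pt('side',*q,z=10))
p2=cv2.resize(p[140:280,240:390],None,fx=5,fy=4.2);cv2.imwrite('pics/c1.png',p2)
E
```

```text
Traceback (most recent call last):
  File "h.py", line 13, in pt
    c=env.get_calibration(n);K=np.array(c['intrinsics']);M=T(n) if M is None else M
                                                           ~^^^
  File "h.py", line 9, in T
    c=env.get_calibration(n)
ValueError: time passes only in moves, steps and waits
```

```bash
python3 - <<'E'
s=open('h.py').read().replace("env.get_calibration(n)","cal(n)").replace("def save","import functools\n@functools.lru_cache\ndef cal(n): return env.get_calibration(n)\ndef save",1)
open('h.py','w').write(s)
E
python3 - <<'E'
from h import *
p=cv2.imread('pics/d1_full.png');d=np.load('pics/d1_d.npy')
h=cv2.cvtColor(p,cv2.COLOR_BGR2HSV)
roi=np.zeros(h.shape[:2],np.uint8);roi[140:275,245:385]=1
blue=cv2.inRange(h,(95,120,60),(125,255,255))*roi
org=cv2.inRange(h,(3,150,120),(22,255,255))*roi
m=cv2.morphologyEx(blue|org,cv2.MORPH_CLOSE,np.ones((5,5)))
v,u=np.nonzero(m);P=np.array([pt('side',a,b,z=85) for a,b in zip(u,v)])
D=np.array([pt('side',a,b,d=d[b,a]) for a,b in zip(u[::20],v[::20])]);print('z med',np.median(D[:,2]),D[:,2].min(),D[:,2].max())
r=cv2.minAreaRect(P[:,:2].astype(np.float32));print(r)
v,u=np.nonzero(org);o=pt('side',u.mean(),v.mean(),z=85);print('orange',o,len(u))
c=np.array(r[0]);print('dist orange-centre',o[:2]-c,np.linalg.norm(o[:2]-c))
B=cv2.boxPoints(r);print(B)
for q in[(428,176),(283,328),(350,130),(425,135),(420,243)]:print(q,pt('side',*q,z=10))
E
```

```text
z med 84.17428813705595 8.829989807319294 944.6359585765463
((502.6918029785156, -242.01278686523438), (269.1138916015625, 149.38082885742188), 84.26693725585938)
orange [ 458.81554908 -186.17074008   85.        ] 64
dist orange-centre [-43.87625389  55.84204679] 71.017320739249
[[ 414.93356  -368.43558 ]
 [ 563.5672   -383.35782 ]
 [ 590.4501   -115.59    ]
 [ 441.8164   -100.667755]]
(428, 176) [ 327.07846593 -444.77142437   10.        ]
(283, 328) [405.26428559  76.20278183  10.        ]
(350, 130) [ 573.65868794 -454.26062446   10.        ]
(425, 135) [ 395.39531514 -555.96442883   10.        ]
(420, 243) [ 254.70627531 -268.53983348   10.        ]
```

```bash
python3 - <<'E'
from h import *
p=cv2.imread('pics/d1_full.png')
h=cv2.cvtColor(p,cv2.COLOR_BGR2HSV)
roi=np.zeros(h.shape[:2],np.uint8);roi[140:275,245:385]=1
blue=cv2.inRange(h,(95,120,60),(125,255,255))*roi
org=cv2.inRange(h,(3,150,120),(22,255,255))*roi
m=cv2.morphologyEx(blue|org,cv2.MORPH_CLOSE,np.ones((3,3)))
n,l,st,_=cv2.connectedComponentsWithStats(m);print(st)
m=l==1+st[1:,4].argmax()
v,u=np.nonzero(m);P=np.array([pt('side',a,b,z=85) for a,b in zip(u,v)])
r=cv2.minAreaRect(P[:,:2].astype(np.float32));print(r)
v,u=np.nonzero(org);o=pt('side',u.mean(),v.mean(),z=85)
print(o,o[:2]-r[0],cv2.boxPoints(r), P.mean(0))
E
```

```text
[[     0      0    640    400 252016]
 [   332    140      5      3     12]
 [   340    140     12      8     48]
 [   268    160     93     83   3924]]
((507.9265441894531, -191.74313354492188), (165.64346313476562, 146.15350341796875), 82.93314361572266)
[ 458.81554908 -186.17074008   85.        ] [-49.11099511   5.57239347] [[ 425.2156   -264.94525 ]
 [ 570.2588   -282.92615 ]
 [ 590.63745  -118.541016]
 [ 445.5943   -100.56012 ]] [ 505.38547552 -189.27437062   85.        ]
```

Request:
carry_out(series=[[-0.055,-0.028,0,-6,0.5],[-0.11,-0.057,0,-12.6,0],[-0.165,-0.085,0,-12.6,0],[-0.22,-0.114,0,-12.6,0],[-0.275,-0.142,0,-12.6,0],[-0.352,-0.182,0,-12.6,0],[-0.352,-0.182,0,-12.6,0],[-0.352,-0.182,0,-12.6,0],[-0.4945,-0.6465,0,-12.6,0],[-0.4945,-0.6465,0,-12.6,0],[-0.4945,-0.6465,0,-12.6,0],[-0.4945,-0.6465,0,-12.6,0],[-0.4945,-0.6465,0,-12.6,0],[-0.4945,-0.6465,0,-12.6,0],[-0.4945,-0.6465,0,-12.6,0],[-0.4945,-0.6465,0,-12.6,0],[-0.4945,-0.6465,0,-12.6,0],[-0.4945,-0.6465,0,-12.6,0],[-0.4945,-0.6465,0,-12.6,0]])

```text
t: 2.48
eef_pos: [458.8, -184.5, 404.7]
tcp_rot: [3.141, -0.0, 3.022]
ft_force: [0.7, -0.4, -0.3]
opening: 0.005
grip_force: 0.0
```

```bash
python3 - <<'E'
from h import *
s=env.state();print(s['t'],s['eef_pos'],s['tcp_rot'],s['ft_force'],s['opening'])
save('wrist','w1');np.save('pics/w1_M.npy',T('wrist',s))
E
```

```text
2.475 [ 458.84144898 -184.5211052   404.7448851 ] [ 3.14130517e+00 -9.31643692e-05  3.02162079e+00] [ 0.66960661 -0.35379681 -0.32649136] 0.005282953990742866
```

View pics/w1.png

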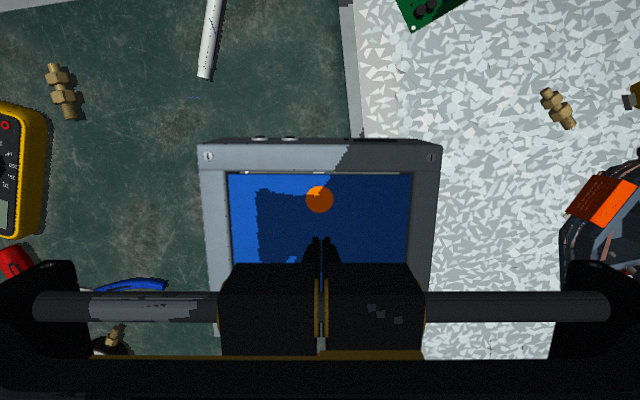

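The wrist view shows the orange disc at (319,199) and the hatch's free edge along row 172, from columns 229 to 411. The box is square to the tool.

```bash
python3 - <<'E'
from h import *
M=np.load('pics/w1_M.npy');d=np.load('pics/w1_d_d.npy') if 0 else np.load('pics/w1_d.npy')
for u,v in [(319,199),(229,173),(411,173),(199,145),(440,145)]:
  print(u,v,pt('wrist',u,v,z=85,M=M),pt('wrist',u,v,d=d[v+3,u],M=M))
E
```

```text
319 199 [ 458.82346986 -186.00439202   85.        ] [ 458.80864478 -186.00228303   85.059275  ]
229 173 [ 425.25585758 -263.49566518   85.        ] [ 425.40135423 -263.80528531   83.94690232]
411 173 [ 444.69784442 -100.93820694   85.        ] [446.23396352 -99.0607138   77.43285847]
199 145 [ 397.53799704 -285.09861671   85.        ] [ 397.54976524 -285.1928315    84.74262022]
440 145 [422.75896678 -74.26151652  85.        ] [422.8378484  -74.05672256  84.39244084]
```

Request:
carry_out(series=[[0,-0.0015,0.05,0,0],[0,-0.0015,0.09,0,0],[0,-0.0015,0.115,0,0],[0,-0.0015,0.123,0,0],[0,-0.0015,0.125,0,0],[0,-0.0015,0.127,0,0],[0,-0.0015,0.129,0,0],[0,-0.0015,0.129,0,0]])

```text
t: 3.52
eef_pos: [458.5, -187.5, 276.0]
tcp_rot: [-3.141, 0.001, 3.02]
ft_force: [1.3, 0.9, 0.6]
opening: 0.005
grip_force: 0.0
```

Request:
carry_out(series=[[0,0,0.001,0,0],[0,0,0.002,0,0],[0,0,0.003,0,0],[0,0,0.003,0,0]])

```text
t: 4.03
eef_pos: [458.5, -187.5, 273.1]
tcp_rot: [-3.141, 0.001, 3.02]
ft_force: [-1.2, 0.9, 5.6]
opening: 0.003
grip_force: 2.7
```

Request:
carry_out(series=[[0,0,0.001,0,0],[0,0,0.002,0,0],[0,0,0.0025,0,0],[0,0,0.0025,0,0]])

```text
t: 4.53
eef_pos: [458.5, -187.5, 270.7]
tcp_rot: [-3.141, 0.001, 3.02]
ft_force: [-1.8, 0.5, 5.9]
opening: 0.001
grip_force: 2.9
```

Request:
carry_out(series=[[0,0,0.0008,0,0],[0,0,0.0015,0,0],[0,0,0.0015,0,0]])

```text
t: 4.9
eef_pos: [458.5, -187.5, 269.5]
tcp_rot: [-3.141, 0.001, 3.02]
ft_force: [-2.5, 0.8, 10.8]
opening: 0.004
grip_force: 5.5
```

Request:
carry_out(series=[[0,0,-0.02,0,0],[0,0,-0.07,0,0],[0,0,-0.13,0,0],[0.02,0,-0.17,0,0],[0.05,0,-0.17,0,0],[0.05,0,-0.17,0,0],[0.05,0,-0.17,0,0],[0.05,0,-0.17,0,0]])

```text
t: 5.9
eef_pos: [409.5, -181.6, 438.3]
tcp_rot: [3.141, -0.001, 3.02]
ft_force: [0.7, 0.9, -0.1]
opening: 0.002
grip_force: 0.0
```

```bash
python3 - <<'E'
from h import *
s=env.state();print(s['t'],s['eef_pos'],s['ft_force'])
save('scene','s2',(240,90,480,280),3)
E
```

```text
5.9 [ 409.49627328 -181.62264881  438.31298939] [ 0.72971113  0.88132435 -0.10330118]
```

View pics/s2.png

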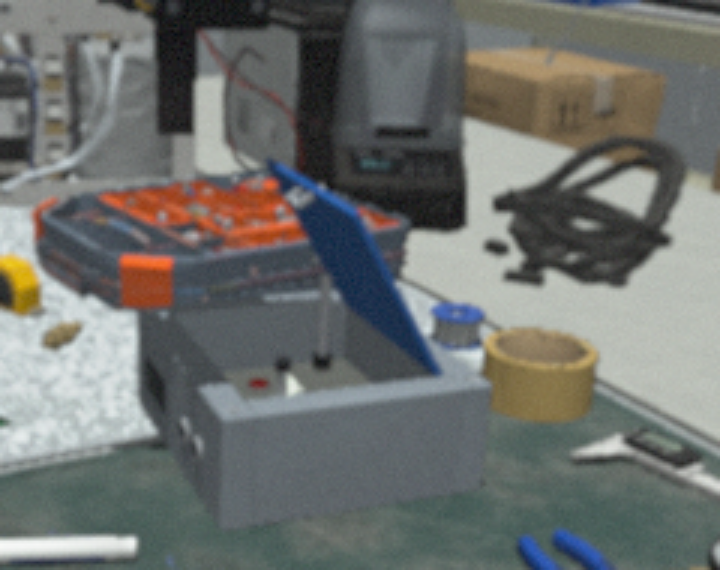

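Request:
carry_out(series=[[0,0,0.045,0,0],[0,0,0.083,0,0],[-0.04,0,0.083,0,0],[-0.07,0,0.083,0,0],[-0.08,0,0.083,0,0],[-0.09,0,0.083,0,0],[-0.1,0,0.083,0,0],[-0.11,0,0.083,0,0],[-0.12,0,0.083,0,0],[-0.12,0,0.083,0,0]])

```text
t: 7.2
eef_pos: [528.6, -196.1, 355.6]
tcp_rot: [-3.142, 0.001, 3.02]
ft_force: [-0.1, 0.2, 0.3]
opening: 0.006
grip_force: 0.0
```

Request:
carry_out(series=[[-0.008,0,0,0,0],[-0.016,0,0,0,0],[-0.024,0,0,0,0],[-0.032,0,0,0,0],[-0.04,0,0,0,0],[-0.046,0,0,0,0],[-0.051,0,0,0,0],[-0.051,0,0,0,0]])

```text
t: 8.2
eef_pos: [578.9, -202.2, 355.5]
tcp_rot: [3.141, 0.0, 3.02]
ft_force: [-0.0, -0.1, -0.2]
opening: 0.001
grip_force: 0.0
```

Request:
carry_out(series=[[0.015,0,0,0,0],[0.03,0,-0.02,0,0],[0.03,0,-0.06,0,0],[0.03,0,-0.08,0,0],[0.03,0,-0.08,0,0],[0.03,0,-0.08,0,0]])

```text
t: 8.95
eef_pos: [548.2, -198.4, 434.8]
tcp_rot: [3.141, -0.001, 3.02]
ft_force: [-0.2, 0.0, -0.8]
opening: 0.005
grip_force: 0.0
```

```bash
python3 - <<'E'
from h import *
s=env.state();print(s['t'],s['eef_pos'])
save('wrist','w2');np.save('pics/w2_M.npy',T('wrist',s))
save('scene','s3',(240,90,480,280),3)
E
```

```text
8.95 [ 548.22400167 -198.43778804  434.77979822]
```

View pics/w2.png

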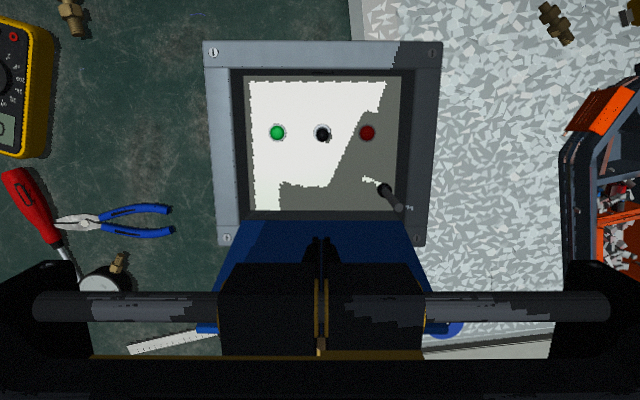

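View pics/s3.png

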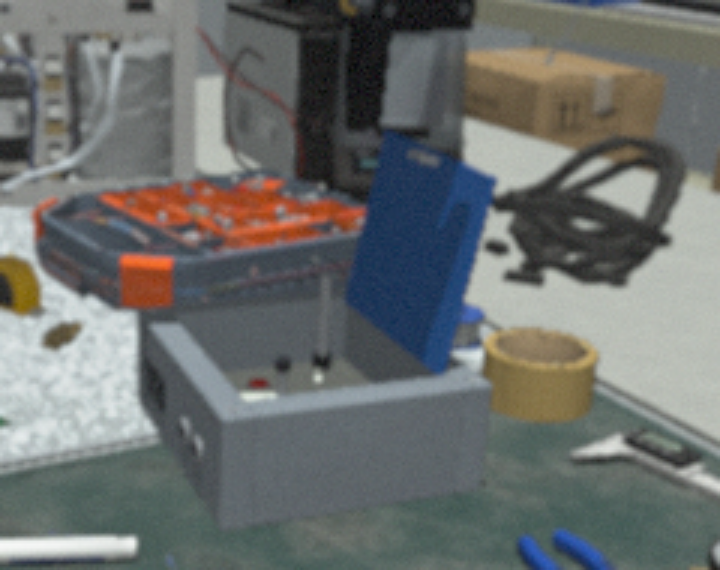

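The wrist view shows the green lens at (277,133), the ball at (322,134), the red lens at (367,133) and the ejector pin at (390,195). The pin marks the box's +y side, so green is on -y. The scene view shows the hatch slightly past upright.

```bash
python3 - <<'E'
from h import *
M=np.load('pics/w2_M.npy');d=np.load('pics/w2_d.npy')
c=np.array([507.9,-191.7]);a=np.deg2rad(-6.9);X=np.array([np.cos(a),np.sin(a)]);Y=np.array([-X[1],X[0]])
b=lambda w:np.round([(w[:2]-c)@X,(w[:2]-c)@Y,w[2]],1)
for q,z in [((277,133),36),((322,134),68),((367,133),36)]:print(q,pt('wrist',*q,z=z,M=M),b(pt('wrist',*q,z=z,M=M)))
s=env.state();print('tcp',b(s['eef_pos']))
d=np.load('pics/s3_d.npy')
for u,v in[(375,145),(390,145),(385,160),(375,180),(380,200),(375,165),(390,170)]:print(b(pt('scene',u,v,d=d[v,u])))
E
```

```text
(277, 133) [ 487.5972212  -239.39156627   36.        ] [-14.4 -49.8  36. ]
(322, 134) [ 492.86468103 -190.23380517   68.        ] [-15.1  -0.4  68. ]
(367, 133) [ 499.55951869 -141.01563491   36.        ] [-14.4  49.3  36. ]
tcp [ 41.2  -1.9 434.5]
[ 96.9  33.  207.4]
[ 99.  -30.7 221.7]
[ 92.8 -25.6 187.6]
[ 83.3  -4.7 136. ]
[ 76.8 -46.5 103.6]
[ 88.2   9.7 166.9]
[ 88.6 -57.5 174.5]
```

Request:
carry_out(series=[[0.056,0.031,0,0,0],[0.056,0.031,0,0,0],[0.056,0.031,0.05,0,0],[0.056,0.031,0.1,0,0],[0.056,0.031,0.14,0,0],[0.056,0.031,0.165,0,0],[0.056,0.031,0.18,0,0],[0.056,0.031,0.187,0,0],[0.056,0.031,0.187,0,0]])

```text
t: 10.18
eef_pos: [497.2, -161.1, 248.8]
tcp_rot: [3.142, 0.0, 3.02]
ft_force: [-0.1, -0.5, 1.2]
opening: 0.004
grip_force: 0.0
```

Request:
carry_out(series=[[0,-0.004,0,0,0],[0,-0.008,0,0,0],[0,-0.012,0,0,0],[0,-0.015,0,0,0],[0,-0.018,0,0,0],[0,-0.018,0,0,0]])

```text
t: 10.92
eef_pos: [494.8, -179.0, 248.7]
tcp_rot: [3.141, 0.0, 3.019]
ft_force: [0.6, 0.2, 0.5]
opening: 0.006
grip_force: 0.2
```

Request:
carry_out(series=[[0,-0.003,0,0,0],[0,-0.006,0,0,0],[0,-0.008,0,0,0],[0,-0.008,0,0,0]])

```text
t: 11.42
eef_pos: [493.8, -186.9, 248.7]
tcp_rot: [3.141, -0.0, 3.02]
ft_force: [0.6, 3.1, 1.2]
opening: 0.004
grip_force: 0.9
```

```bash
python3 - <<'E'
from h import *
s=env.state();print(s['t'],s['eef_pos'],s['ft_force'])
save('side','d2',(245,140,385,275),4);save('wrist','w3')
a=cv2.imread('pics/d2.png');w=cv2.resize(cv2.imread('pics/w3_full.png')[150:300,220:420],(560,420));cv2.imwrite('pics/c3.png',a)
E
```

```text
11.425 [ 493.809373   -186.85539757  248.66982875] [0.55447079 3.05632403 1.19014399]
```

View pics/c3.png

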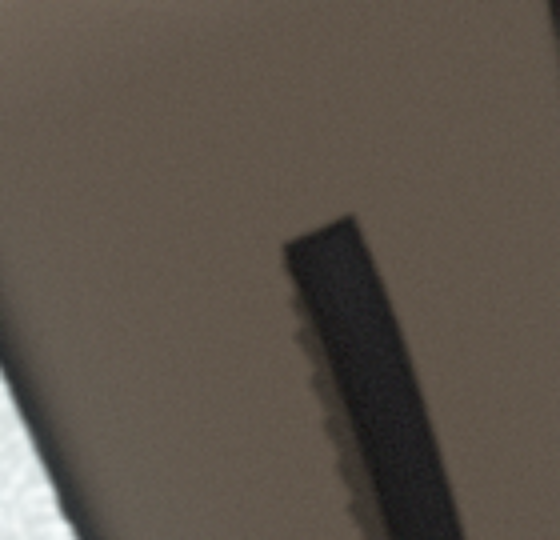

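The arm hides the toggle in the side view. The force of 3 N at y ≈ +3 mm matches the predicted stop, so I'll push slightly further to confirm it.

Request:
carry_out(series=[[0,-0.001,0,0,0],[0,-0.002,0,0,0],[0,-0.002,0,0,0]])

```text
t: 11.9
eef_pos: [493.6, -188.8, 248.6]
tcp_rot: [3.141, -0.0, 3.02]
ft_force: [-0.4, 1.8, -0.1]
opening: 0.003
grip_force: 1.0
```

Request:
carry_out(series=[[0,-0.001,0,0,0],[0,-0.002,0,0,0],[0,-0.003,0,0,0],[0,-0.003,0,0,0]])

```text
t: 12.4
eef_pos: [493.2, -191.8, 248.7]
tcp_rot: [3.142, 0.0, 3.02]
ft_force: [0.0, 2.7, 0.5]
opening: 0.003
grip_force: 1.2
```

Request:
carry_out(series=[[0,-0.001,0,0,0],[0,-0.0015,0,0,0],[0,-0.0015,0,0,0]])

```text
t: 12.78
eef_pos: [493.0, -193.2, 248.7]
tcp_rot: [3.141, 0.0, 3.02]
ft_force: [0.8, 3.9, -1.1]
opening: 0.004
grip_force: 1.2
```

```bash
python3 - <<'E'
from h import *
save('scene','s4',(300,180,400,250),7)
E
```

```text
(no output)
```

View pics/s4.png

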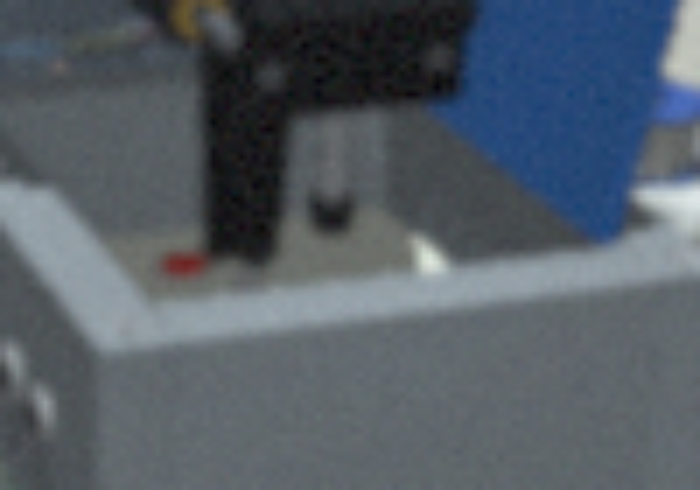

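The scene crop shows the finger at columns 205–285. The dark ball shows at its right foot, about (262,245) in the crop, or (337,215) in the full image. I'll compare that with the projected ball position.

```bash
python3 - <<'E'
from h import *
c=np.array([507.9,-191.7]);a=np.deg2rad(-6.9);X=np.array([np.cos(a),np.sin(a)]);Y=np.array([-X[1],X[0]])
M=np.linalg.inv(T('scene'));k=cal('scene')
def pr(x,y,z):
    w=np.r_[c+x*X+y*Y,z,1];q=(M@w)[:3]*[1,-1,-1]
    return cv2.projectPoints(q[None],np.zeros(3),np.zeros(3),np.array(k['intrinsics']),np.array(k['D'],float))[0].ravel().round(1)
for t in(0,.2,.3,.42):print(t,pr(-15,-38*np.sin(t),30+38*np.cos(t)),(pr(-15,-38*np.sin(t),30+38*np.cos(t))-[300,180])*7)
s=env.state()
w=s['eef_pos'][:2]-c;y=w@Y;x=w@X;print('tool',x,y,[((pr(x,y+e,58)-[300,180])*7).tolist() for e in(-12,0,12)])
E
```

```text
0 [332.8 211.7] [229.6 221.9]
0.2 [334.  213.3] [238.  233.1]
0.3 [334.6 214.3] [242.2 240.1]
0.42 [335.3 215.7] [247.1 249.9]
tool -14.5815628423987 -3.2801709587741485 [[247.10000000000008, 268.80000000000007], [233.79999999999984, 254.10000000000008], [219.79999999999984, 240.10000000000008]]
```

The projection with the measured offset puts the lean at about 0.4 rad, at the stop. I'll hold, ease back slowly, then lift clear.

Request:
carry_out(series=[[0,0,0,0,0],[0,0,0,0,0],[0,0,0,0,0],[0,0,0,0,0],[0,0,0,0,0],[0,0,0,0,0],[0,0,0,0,0],[0,0,0,0,0],[0,0,0,0,0],[0,0,0,0,0],[0,0,0,0,0],[0,0,0,0,0]])

```text
t: 14.32
eef_pos: [493.1, -193.2, 248.7]
tcp_rot: [3.141, 0.0, 3.02]
ft_force: [0.1, 2.9, -0.8]
opening: 0.007
grip_force: 1.2
```

Request:
carry_out(series=[[0,0.002,0,0,0],[0,0.005,0,0,0],[0,0.008,0,0,0],[0,0.011,0,0,0],[0,0.014,0,0,0],[0,0.017,0,0,0],[0,0.02,0,0,0],[0,0.025,0,0,0],[0,0.032,0,0,0],[0,0.032,0,0,0],[0,0.032,-0.04,0,0],[0,0.032,-0.09,0,0],[0,0.032,-0.14,0,0],[-0.03,0.032,-0.187,0,0],[-0.056,0,-0.187,0,0],[-0.056,0,-0.187,0,0],[-0.056,0,-0.187,0,0]])

```text
t: 16.45
eef_pos: [548.3, -199.9, 435.2]
tcp_rot: [3.141, -0.001, 3.019]
ft_force: [0.2, -0.3, 0.5]
opening: 0.004
grip_force: 0.0
```

```bash
python3 - <<'E'
from h import *
s=env.state();print(s['t'],s['eef_pos'],s['ft_force'])
save('wrist','w4')
E
```

```text
16.45 [ 548.30341871 -199.86682892  435.16097562] [ 0.15003621 -0.34267832  0.52737202]
```

View pics/w4.png

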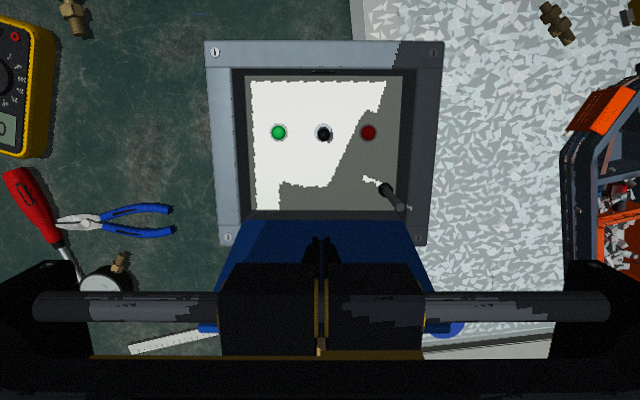

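The toggle is back upright at (323,133), the hatch is open, and the bystanders haven't moved. The force never rose sharply at the stop, so I'm not certain the toggle went all the way over. There is plenty of time, so I'll repeat the push until the stop is unmistakable.

Request:
carry_out(series=[[0.056,0.032,0,0,0],[0.056,0.032,0,0,0],[0.056,0.032,0.05,0,0],[0.056,0.032,0.1,0,0],[0.056,0.032,0.14,0,0],[0.056,0.032,0.165,0,0],[0.056,0.032,0.18,0,0],[0.056,0.032,0.187,0,0],[0.056,0.032,0.187,0,0],[0.056,0.022,0.187,0,0],[0.056,0.015,0.187,0,0],[0.056,0.01,0.187,0,0],[0.056,0.005,0.187,0,0],[0.056,0.002,0.187,0,0],[0.056,0,0.187,0,0],[0.056,0,0.187,0,0]])

```text
t: 18.5
eef_pos: [493.0, -193.2, 248.6]
tcp_rot: [3.141, -0.0, 3.02]
ft_force: [0.8, 2.7, 0.2]
opening: 0.006
grip_force: 1.3
```

Request:
carry_out(series=[[0,-0.001,0,0,0],[0,-0.002,0,0,0],[0,-0.002,0,0,0]])

```text
t: 18.88
eef_pos: [492.7, -194.8, 248.6]
tcp_rot: [3.141, -0.001, 3.02]
ft_force: [2.1, 7.5, -0.4]
opening: 0.007
grip_force: 2.9
```

```bash
python3 - <<'E'
from h import *
f=[]
for i in range(6):
    env.read_camera('scene'); s=env.state(); f.append(np.r_[s['ft_force'],s['moment']])
print(s['t'],np.mean(f,0).round(2),s['eef_pos'])
E
```

```text
19.175 [ 1.66  6.85 -0.32  1.35 -0.32 -0.  ] [ 492.75102878 -194.71394927  248.55896332]
```

The force jumped to 7 N, so the stop is reached here. The first push was therefore within about 1 mm of it. I'll hold, release and clear.

Request:
carry_out(series=[[0,0,0,0,0],[0,0,0,0,0],[0,0,0,0,0],[0,0,0,0,0],[0,0,0,0,0],[0,0,0,0,0],[0,0,0,0,0],[0,0,0,0,0],[0,0,0,0,0]])

```text
t: 20.3
eef_pos: [492.7, -194.7, 248.5]
tcp_rot: [3.141, -0.001, 3.02]
ft_force: [1.4, 6.8, -0.8]
opening: 0.006
grip_force: 2.8
```

Request:
carry_out(series=[[0,0.003,0,0,0],[0,0.006,0,0,0],[0,0.009,0,0,0],[0,0.012,0,0,0],[0,0.015,0,0,0],[0,0.018,0,0,0],[0,0.021,0,0,0],[0,0.027,0,0,0],[0,0.034,0,0,0],[0,0.034,0,0,0],[0,0.034,-0.04,0,0],[0,0.034,-0.09,0,0],[0,0.034,-0.14,0,0],[0,0.034,-0.187,0,0],[-0.056,0.002,-0.187,0,0],[-0.056,0.002,-0.187,0,0],[-0.056,0.002,-0.187,0,0]])

```text
t: 22.42
eef_pos: [548.4, -200.0, 435.0]
tcp_rot: [3.141, -0.001, 3.02]
ft_force: [-0.1, 0.2, 0.1]
opening: 0.007
grip_force: 0.0
```

```bash
python3 - <<'E'
from h import *
save('wrist','w5')
a=cv2.imread('pics/w4_full.png');b=cv2.imread('pics/w5_full.png')
g=lambda i:cv2.cvtColor(i,cv2.COLOR_BGR2GRAY)[105:165,260:385]
print(cv2.absdiff(g(a),g(b)).mean(), (cv2.absdiff(a,b)[:250].max(2)>60).sum())
for i in(a,b): print(cv2.minMaxLoc(cv2.matchTemplate(g(i),g(a)[15:45,50:78],cv2.TM_CCOEFF_NORMED))[1::2])
E
```

```text
2.1941333333333333 109
(0.9999996423721313, (50, 15))
(0.9964562654495239, (50, 15))
```

View pics/w5.png

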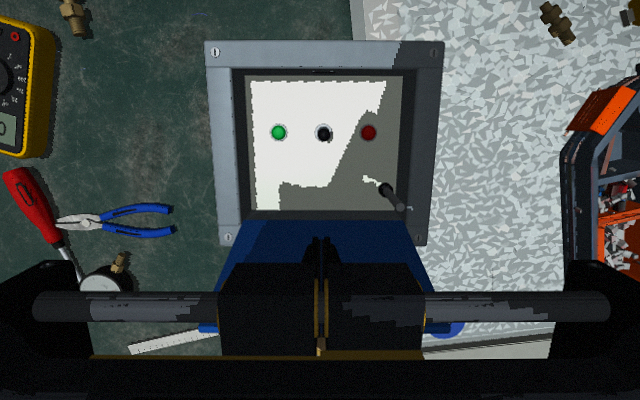

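The toggle is centred at (323,133), the hatch stands open, and nothing is touched.

```bash
python3 -c "
from cell import env
print(env.job_done())"
```

```text
the job is handed in; nothing more can be done
None
```

The job is handed in at about 22 s of the 56 s allowed: hatch released and swung to about 1.75 rad, toggle held at its green-side stop for over a second and now back at centre, with the loose things in view not visibly moved; the hand-in returned no verdict.

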